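# Tip the slotted lamp panel down its flip ramp

## Robot

A 6-joint arm with a two-finger parallel gripper is mounted at the origin on the work surface. World frame = base frame: x ahead of the robot, y to its left, z up, the work surface at z = 0. Lengths are in m, angles in rad, forces in N, time in s.
With the tool pointing down it reaches from about 0.35 to 0.975 m from the base axis. Payload 17.4 kg.
Tool frame: the origin (TCP) lies on the mounting face of the last link; the fingertips stand 173 mm ahead of it and the grasp point (between the pads) lies 155 mm ahead of it; y points along the fingers, z is the direction in which the jaws open and shut, and the axes are right-handed (so a half turn about y gives the same grasp; the last joint's range is limited). The gripper opens to 85 mm and grips with 20 to 120 N. Pads are 22 mm wide; open, the fingers measure 114 mm over their backs; the gripper's body (76 mm by 85 mm) begins 54 mm behind the grasp point. The pads swing forward as they close: fully open they stand 13 mm farther back than shut.
Start: joints at [-1.238, 0.116, 1.442, -0, 1.584, -0.038], TCP at [0.245, -0.629, 0.405] pointing down, gripper open.
Joint ranges: [-2.83, 2.83], [-0.83, 2.19], [0.07, 2.5], [-1.14, 4.28], [0.01, 3], [-2.97, 2.97]. Speed limits (rad/s): [1.89, 1.89, 2.22, 3.14, 3.14, 3.14].

## Interface

Orientations are given as a rotation vector (axis times angle).
In Python, from rig import env gives the robot as it stands.
- The arm moves only by the tool send_rows, never from a script. Its arguments are lists of equal length, an entry for each row: "angular": the turn, a rotation vector about the tool's x, y, z in rad, a list of three; "dp": the shift along the tool's x, y, z in m, a list of three; "grip": the gripper command: -1 is fully open, 1 is shut, values between are in proportion. In form: {"angular": [[ax, ay, az], ...], "dp": [[tx, ty, tz], ...], "grip": [grip, ...]}. A call has exactly 8 rows; each row is the pose to reach, as a shift and turn from the pose commanded when the call began, along the tool's axes at that moment; what a row does not reach only later rows make up. A row lasts 1/12 s, in which the tool goes at most 41.7 mm and 7.16 degrees, less where a joint would pass 70% of its speed; a pose out of reach is approached as far as the arm can. A call with a gripper value outside its range is refused whole. The fingers move at their own pace and stop on an object; "force" is the grip in N (left out, the last holds). Time passes only in rows, so rows that repeat a pose let the fingers close, or fill a call up. It gives the time, the measured TCP pose, the force and the opening at its end, in the units of the state.
- env.get_state(): the state, without advancing time (a new reading comes with each control period).
- env.capture(name): name is "side" or "top" or "wrist"; returns a dict with "pixels" (384x512x3 uint8, blue, green, red), "depth" (384x512 float32, m along the optical axis (not along the pixel's ray), 0 where there is no reading), "fx", "fy", "cx", "cy" (pixels), "origin" and "orientation" of the camera in the world. Camera axes: x right, y down, z forward; pixel columns grow to the right and rows downward; lengths in m; the calibration is good to about 2 mm. The wrist camera is an equidistant fisheye: a pixel r from the principal point sees the ray r / f radians off the axis. A picture is of the moment at which its call begins.
- env.job_done(): hands the job in, once; it reports no verdict.
Trained networks look in a picture, given as the dict that the camera call returned (one of the last four; its "shot" number tells which), for a name from the list of things; names that differ only in an ending like _2 or _b are one class to them, and where a whole thing is asked for, a point or a joint stands for the part that bears it (a point fixed in the world has none). Each returns a list of dicts, best first, with "score" (0 to 1); they miss things now and then, are a little off and sometimes report something else, mostly with a low value. They report only what shows in the picture. A call takes as long as a camera call. They do not tell look-alikes from the thing itself.
- env.look_for(picture, name): "rect" ([left, top, right, bottom] in pixels, round what is visible of it).
- env.pinpoint(picture, name): "location" ([column, row] in pixels: a listed point, or the origin of a listed thing).
The state is a dict: "time_s": time; "joints": joint angles; "dq": joint speeds; "joint_torque": joint torques, N m; "eef_pos": TCP position; "ee_rot": TCP orientation; "wrist_force": force on the tool from outside, world axes, zero at the start; "torque": the same for the moment, N m; "finger_gap": finger opening in m.
Only numpy, scipy, OpenCV 4.12 (cv2) and the standard library are available. Lean on these libraries where they do the work, as an engineer would, in place of code of your own. Each camera call takes 0.05 s, during which the arm holds its last target.

## Task

Take the sanding block off the landing of the ramp that has the slotted lamp panel and put it in the blue tray. Then tip the slotted panel over, forwards, down its ramp without lifting it away, so that it comes to lie flat on the landing with its dark face up; leave the plain panel leaning where it is.

Things in the scene. Friction and masses are not known exactly. Their poses are not given: they have to be found in the camera images.
- panel_slotted: Wooden panel 90 x 80 x 9 mm, 45 g, one face dark, the other pale, seven dark slots on both. Origin: its centre; z out of the dark face, x along the 90 mm side, y across. Starts leaning 12 deg back at the head of a ramp, pale face (-z) forwards, robot behind it; origin 106 mm, lower edge 61 mm, top edge 150 mm above the bench. Upper 48 mm free behind. Pushed 18 deg forward it falls by itself.
- panel_solid: Bystander: same panel without slots, at an identical ramp; origin and axes alike. Both ramps, fixed: 110 mm wide seat; behind the panel a backrest 8 mm thick, its top 101 mm above the bench, nothing behind it; ahead a slick 38 deg slope, 65 mm long horizontally, 100 mm wide between low guides, starting 17 mm ahead of the panel's first origin, down to a level white landing.
- sanding_block: Loose cork block with red underside, 58 x 34 x 30 mm high, 50 g, lying flat near the middle of the slotted panel's landing. Origin: centre of its underside; x along 58 mm, y across 34 mm, z up. The landing is 10 mm above the bench, 104 mm long, 110 mm wide, open at the sides, with a 12 mm high stop strip at its far end; its middle is 134 mm ahead of the panel's first origin.
- tray: Blue open tray fixed to the bench, outside 150 (x) x 130 (y) x 45 mm high, walls and floor 5 mm. Origin: centre of its underside; z up.
Mind the look-alikes: they are no part of the job. What is meant by the sanding_block is not purple, turquoise or yellow, and is the larger of those in its own colour.

How it is judged:
By the outcome, as a careful person would: the job done as asked, in the order asked, and still so for the second after the job is handed in, with the robot touching nothing.
It also fails if it takes over 51 s, if anything falls off the work surface, if the arm or the gripper's body presses on something with over 40 N, if the wrist force passes 120 N, or if a joint passes its speed limit or range.

## Working session

There is one attempt and no reset: what is moved stays moved. The work goes in short steps, Python scripts to look and compute and a tool call to move; the robot and the scene stay as the last step left them, time stands still between calls to the robot, and variables do not carry over. Pictures are saved under pics/ and viewed, and the job is handed in when it is done.

Besides the shell and the picture viewer there is one more tool, called after "Emit:" as name(argument=value, ...), one argument or row to a line, values as JSON. send_rows: Moves the arm, as the interface text tells. Its arguments: {"type":"object","properties":{"angular":{"type":"array","items":{"type":"array","items":{"type":"number"}}},"dp":{"type":"array","items":{"type":"array","items":{"type":"number"}}},"grip":{"type":"array","items":{"type":"number"}},"force":{"type":"number"}},"required":["angular","dp","grip"]}

```bash
ls; mkdir -p pics
cat > h.py <<'E'
import numpy as np, cv2
from scipy.spatial.transform import Rotation as R
from rig import env
def Rm(o):
    o=np.asarray(o,float)
    return o if o.shape==(3,3) else (R.from_rotvec(o).as_matrix() if o.shape==(3,) else R.from_quat(o).as_matrix())
def ray(c,u,v):
    x=(u-c["cx"])/c["fx"]; y=(v-c["cy"])/c["fy"]
    return np.array([x,y,1.0])
def px2w(c,u,v,d=None,k=2):
    if d is None:
        u0,v0=int(round(u)),int(round(v)); p=c["depth"][max(0,v0-k):v0+k+1,max(0,u0-k):u0+k+1]; p=p[p>0]; d=np.median(p)
    return Rm(c["orientation"])@(ray(c,u,v)*d)+np.array(c["origin"])
def plane(c,u,v,z):
    r=Rm(c["orientation"])@ray(c,u,v); o=np.array(c["origin"]); return o+r*(z-o[2])/r[2]
def cloud(c):
    h,w=c["depth"].shape; V,U=np.mgrid[0:h,0:w]; d=c["depth"]
    P=np.stack([(U-c["cx"])/c["fx"]*d,(V-c["cy"])/c["fy"]*d,d],-1)
    return P@Rm(c["orientation"]).T+np.array(c["origin"])
E
python3 - <<'E'
from h import *
s=env.get_state(); print(s)
import pickle
for n in ["side","top"]:
    c=env.capture(n); cv2.imwrite(f"pics/{n}0.png",c["pixels"]); pickle.dump(c,open(f"{n}0.pkl","wb"))
    print(n,c["origin"],c["orientation"],c["fx"],c["cx"],c["cy"])
    for t in ["panel_slotted","panel_solid","sanding_block","tray"]:
        print(t,[(x["score"],x["location"]) for x in env.pinpoint(c,t)][:4],[(x["score"],x["rect"]) for x in env.look_for(c,t)][:4])
E
```

```text
pics
{'time_s': 0.0, 'joints': array([-1.23777620e+00,  1.16493411e-01,  1.44230308e+00, -8.07753018e-06,
        1.58397358e+00, -3.77902938e-02]), 'dq': array([-1.02207713e-03,  3.07061490e-04,  1.67372418e-03,  4.50515249e-05,
       -1.00317184e-03, -9.49574878e-04]), 'joint_torque': array([ 2.91954108e-03, -7.31982422e+01, -6.32494497e+01, -7.64786080e-06,
        6.06608941e-03, -1.69368417e-05]), 'eef_pos': array([ 0.24459986, -0.62913165,  0.40393356]), 'ee_rot': array([-0.37886171,  2.02016068, -2.0177708 ]), 'wrist_force': array([-1.05753965,  0.09850137, -0.25650677]), 'torque': array([-0.00267801, -0.01834769, -0.00500123]), 'finger_gap': 0.08550533880532693}
side [0.05114331 0.80665338 1.0381039 ] [-0.78247569  2.63702686 -1.04457995] 490.5805297473445 259.6348244862869 194.86337437682712
panel_slotted [] [(0.81, [217.0, 237.1, 236.7, 278.3])]
panel_solid [(0.47, [287.8, 186.1])] [(0.66, [276.2, 166.8, 293.6, 207.0])]
sanding_block [(0.84, [157.9, 317.1]), (0.76, [202.7, 217.9]), (0.75, [134.7, 293.8]), (0.74, [180.4, 260.9])] [(0.92, [196.1, 207.4, 219.0, 229.8]), (0.74, [166.6, 248.7, 191.5, 272.2]), (0.69, [177.8, 313.4, 202.5, 340.0]), (0.62, [122.8, 278.9, 144.2, 298.7])]
tray [(0.32, [226.0, 257.6])] [(0.93, [302.9, 126.6, 356.1, 172.9])]
top [0.4865247  0.04785676 0.94474816] [-2.17353468  2.18094128 -0.04140821] 373.18631079918003 254.21989845787652 187.27964354449247
panel_slotted [(0.92, [162.8, 217.5])] [(0.67, [139.0, 208.2, 182.0, 225.8])]
panel_solid [(0.96, [280.7, 216.3])] [(0.71, [264.5, 210.7, 297.4, 225.1])]
sanding_block [(0.71, [116.5, 213.9]), (0.67, [112.7, 183.4]), (0.64, [163.3, 162.2]), (0.63, [221.4, 145.9])] [(0.85, [213.8, 133.2, 233.4, 165.9]), (0.8, [99.7, 210.8, 122.4, 229.2]), (0.72, [110.2, 136.6, 123.7, 159.6]), (0.59, [152.1, 150.2, 171.3, 177.8])]
tray [(0.61, [400.5, 212.4]), (0.29, [165.4, 164.2])] [(0.59, [366.4, 174.9, 438.8, 249.1])]
```

Run:
```python
import cv2
for n in ["side","top"]:
    i=cv2.imread(f"pics/{n}0.png")
    cv2.imwrite(f"pics/{n}0b.png", cv2.resize(i[110:360,80:380] if n=="side" else i[110:290,80:460],None,fx=2.1,fy=2.1,interpolation=cv2.INTER_CUBIC))
```

```text
(no output)
```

View pics/side0b.png

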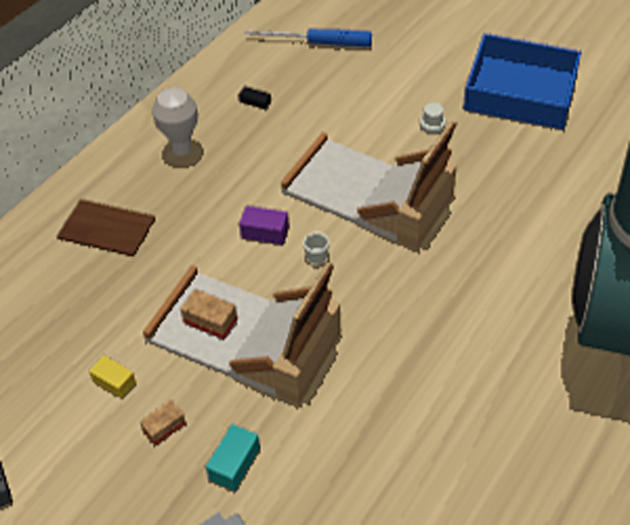

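View pics/top0b.png

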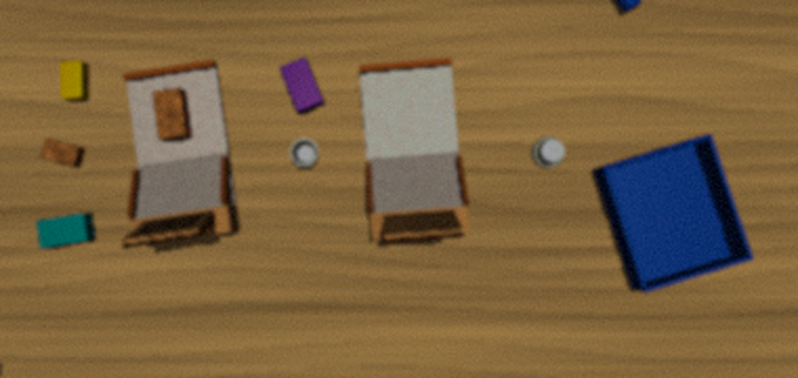

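View pics/side0.png

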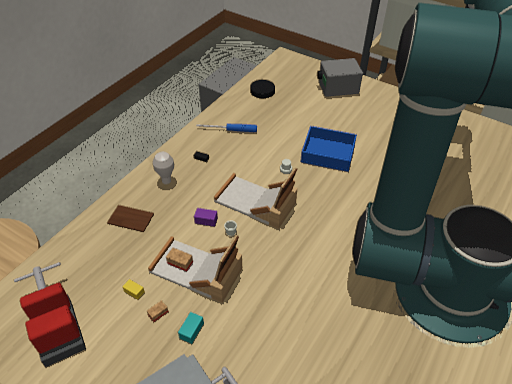

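View pics/top0.png

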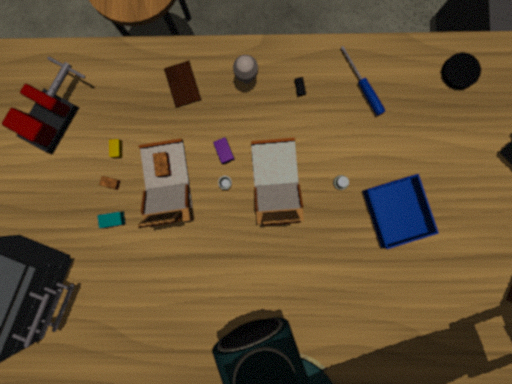

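The side and top views show two ramps. In the top view the left ramp (panel about (165,217)) has the cork/red block at (162,163), and the right ramp's landing is empty with its panel at (280,217). The tray is at (400,212). A smaller cork block lies at (109,183). Next I measure.

```bash
python3 - <<'E'
from h import *
import pickle
t=pickle.load(open("top0.pkl","rb")); s=pickle.load(open("side0.pkl","rb"))
Pt=cloud(t); Ps=cloud(s)
np.set_printoptions(precision=4,suppress=True)
def orange(P,c,lo,hi):
    return (P[...,0]>lo[0])&(P[...,0]<hi[0])&(P[...,1]>lo[1])&(P[...,1]<hi[1])&(P[...,2]>lo[2])&(P[...,2]<hi[2])&(c["depth"]>0)
print("bench z", np.median(Pt[230:300,200:300,2]), np.median(Ps[300:340,250:300,2]))
for (u,v) in [(141,147),(183,140),(142,187),(188,182),(163,163),(165,215),(162,218),(280,215),(401,212)]:
    print((u,v),px2w(t,u,v,k=1))
# block: top region
for nm,P,c in (("t",Pt,t),("s",Ps,s)):
    m=orange(P,c,(0.5,0.2,0.033),(0.65,0.36,0.048)); q=P[m]; print(nm,"blk",m.sum(),q.mean(0) if len(q) else 0)
    if len(q)>5:
        r=cv2.minAreaRect(q[:,:2].astype(np.float32)*1000); print(r)
    m=orange(P,c,(0.25,-0.5,0.038),(0.6,-0.2,0.055)); q=P[m]; r=cv2.minAreaRect(q[:,:2].astype(np.float32)*1000); print("tray",r,len(q))
    m=orange(P,c,(0.3,0.15,0.105),(0.6,0.4,0.2)); q=P[m]; print("panel slotted",len(q),q.mean(0) if len(q) else 0,q.min(0) if len(q) else 0,q.max(0) if len(q) else 0)
    m=orange(P,c,(0.3,-0.15,0.105),(0.6,0.1,0.2)); q=P[m]; print("panel solid",len(q),q.mean(0) if len(q) else 0,q.min(0) if len(q) else 0,q.max(0) if len(q) else 0)
E
python3 - <<'E'
import cv2
i=cv2.imread("pics/side0.png"); cv2.imwrite("pics/side0c.png",cv2.resize(i[155:305,140:300],None,fx=4.5,fy=4,interpolation=cv2.INTER_CUBIC))
E
```

```text
bench z -0.00032080645657955875 0.001630351226642679
(141, 147) [0.6477 0.3559 0.0206]
(183, 140) [0.6686 0.254  0.0008]
(142, 187) [ 0.5481  0.3586 -0.0004]
(188, 182) [0.5597 0.2385 0.0092]
(163, 163) [0.6044 0.2945 0.0393]
(165, 215) [0.4776 0.2729 0.0958]
(162, 218) [0.4713 0.2717 0.1254]
(280, 215) [0.4771 0.0111 0.104 ]
(401, 212) [ 0.4827 -0.2944  0.004 ]
t blk 673 [0.5588 0.2931 0.0397]
((566.8306884765625, 287.3634338378906), (131.23048400878906, 113.79808807373047), 0.0044882758520543575)
tray ((484.9494934082031, -283.5206298828125), (150.00326538085938, 131.07630920410156), 16.820161819458008) 583
panel slotted 318 [0.4653 0.2763 0.1381] [0.4505 0.2384 0.1051] [0.4799 0.3179 0.1526]
panel solid 338 [0.4677 0.0101 0.1375] [ 0.4563 -0.0299  0.1053] [0.4792 0.0493 0.1529]
s blk 538 [0.5666 0.2965 0.0407]
((571.0637817382812, 294.4693908691406), (131.82791137695312, 113.31633758544922), 5.438492774963379)
tray ((488.015869140625, -282.80279541015625), (149.76327514648438, 140.55125427246094), 16.849998474121094) 372
panel slotted 249 [0.4633 0.2867 0.1379] [0.4536 0.2388 0.105 ] [0.4742 0.322  0.1554]
panel solid 192 [0.4664 0.0196 0.1362] [ 0.4582 -0.0292  0.1051] [0.4756 0.0529 0.1546]
```

View pics/side0c.png

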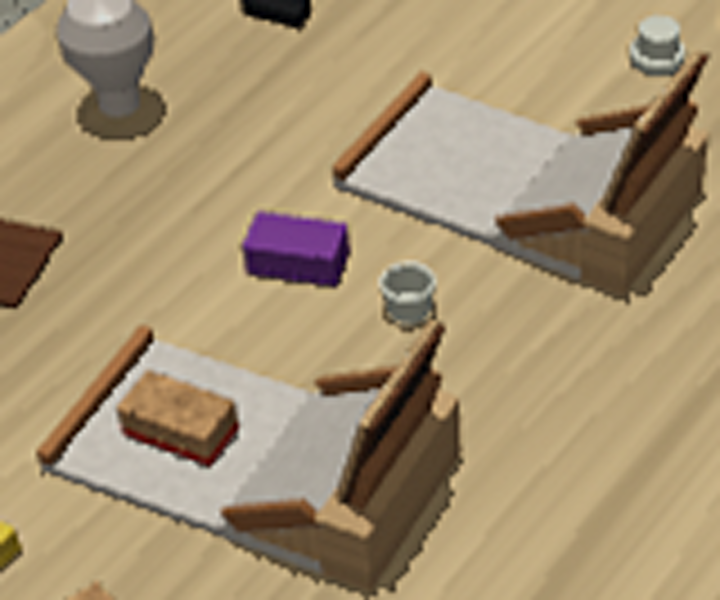

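The side view confirms the red-bottomed cork block lies in the middle of the landing of the left ramp; its long side runs roughly along the ramp. Refining block and ramp poses.

Run:
```python
from h import *
import pickle
np.set_printoptions(precision=4,suppress=True)
for n in ("top","side"):
    c=pickle.load(open(n+"0.pkl","rb")); P=cloud(c)
    def sel(lo,hi): return P[np.all((P>lo)&(P<hi),-1)&(c["depth"]>0)]
    q=sel((0.565,0.25,0.032),(0.65,0.34,0.052)); print(n,"block",len(q),cv2.minAreaRect(q[:,:2].astype(np.float32)*1000),np.median(q[:,2]))
    for y0,nm in ((0.28,"slotted"),(0.01,"solid")):
        # panel: fit plane to points above backrest
        q=sel((0.42,y0-0.08,0.112),(0.52,y0+0.08,0.17)); 
        zt=q[q[:,2]>0.143]; k=np.polyfit(zt[:,1],zt[:,0],1); print(nm,"top edge dx/dy",k, "yaw deg",-np.degrees(np.arctan(k[0])), zt.mean(0), zt.min(0),zt.max(0))
        # stop strip
        q=sel((0.63,y0-0.09,0.0165),(0.72,y0+0.09,0.03)); k=np.polyfit(q[:,1],q[:,0],1); print("  strip",len(q),k,"yaw",-np.degrees(np.arctan(k[0])),q.mean(0),q.min(0),q.max(0))
    q=sel((0.35,-0.42,0.043),(0.62,-0.15,0.055));print("tray",cv2.minAreaRect(q[:,:2].astype(np.float32)*1000))
```

```text
top block 338 ((602.6347045898438, 300.8648376464844), (58.0792121887207, 34.279178619384766), 7.807680130004883) 0.039452052151844996
slotted top edge dx/dy [-0.148   0.5022] yaw deg 8.41703102737264 [0.4611 0.2779 0.1488] [0.4505 0.2384 0.1431] [0.4716 0.3167 0.1526]
  strip 155 [-0.1481  0.7026] yaw 8.423067300600435 [0.6569 0.3082 0.0211] [0.6317 0.254  0.0166] [0.6703 0.3613 0.0256]
solid top edge dx/dy [-0.0756  0.4642] yaw deg 4.321227639096394 [0.4635 0.0101 0.1486] [ 0.4563 -0.0293  0.1432] [0.4711 0.0492 0.1529]
  strip 153 [-0.0746  0.6633] yaw 4.268375124471023 [0.6614 0.0253 0.021 ] [ 0.6539 -0.0289  0.0168] [0.6683 0.0786 0.0252]
tray ((484.9674377441406, -283.3577880859375), (149.8067169189453, 130.59768676757812), 16.74386978149414)
side block 301 ((605.8515014648438, 303.4721984863281), (60.78765106201172, 37.79021453857422), 10.723652839660645) 0.04108739427053221
slotted top edge dx/dy [-0.1457  0.5038] yaw deg 8.291466093453774 [0.4627 0.2822 0.1504] [0.4536 0.2388 0.1432] [0.4742 0.32   0.1554]
  strip 162 [-0.1568  0.708 ] yaw 8.911493618791436 [0.6591 0.3123 0.0225] [0.6313 0.2541 0.0165] [0.6736 0.3629 0.03  ]
solid top edge dx/dy [-0.065  0.466] yaw deg 3.717809485548028 [0.4651 0.0143 0.1499] [ 0.4582 -0.0292  0.143 ] [0.4725 0.0513 0.1546]
  strip 114 [-0.0743  0.6656] yaw 4.248884276534958 [0.6635 0.0286 0.0224] [ 0.6563 -0.0298  0.0166] [0.6733 0.0824 0.0283]
tray ((487.2498474121094, -280.9552001953125), (149.77194213867188, 136.46713256835938), 17.044254302978516)
```

```bash
cat >> h.py <<'E'
np.set_printoptions(precision=4,suppress=True)
def down(yaw):  # tool y down, tool z (jaws) horizontal at angle yaw+90deg from world x
    z=np.array([-np.sin(yaw),np.cos(yaw),0]); y=np.array([0,0,-1.]); x=np.cross(y,z)
    return np.stack([x,y,z],1)
def delta(p,Rt,p0=None,R0=None):
    s=env.get_state(); p0=s["eef_pos"] if p0 is None else p0; R0=Rm(s["ee_rot"]) if R0 is None else R0
    return R0.T@(np.array(p)-p0), R.from_matrix(R0.T@Rt).as_rotvec()
E
python3 - <<'E'
from h import *
s=env.get_state(); print(Rm(s["ee_rot"]))
y=np.radians(8)
for Y in (y,y+np.pi): print(down(Y), delta((0.603,0.301,0.32),down(Y)))
E
```

```text
[[-0.9321  0.      0.3623]
 [-0.3623 -0.     -0.9321]
 [ 0.     -1.      0.    ]]
[[ 0.9903  0.     -0.1392]
 [ 0.1392  0.      0.9903]
 [ 0.     -1.      0.    ]] (array([-0.6711,  0.0847, -0.7371]), array([-0.    , -2.9105,  0.    ]))
[[-0.9903  0.      0.1392]
 [-0.1392  0.     -0.9903]
 [-0.     -1.      0.    ]] (array([-0.6711,  0.0847, -0.7371]), array([-0.    ,  0.2311, -0.    ]))
```

Emit:
send_rows(
  angular=[
    [0,0.1,0],
    [0,0.2,0],
    [0,0.231,0],
    [0,0.231,0],
    [0,0.231,0],
    [0,0.231,0],
    [0,0.231,0],
    [0,0.231,0],
  ],
  dp=[
    [-0.671,0.065,-0.737],
    [-0.671,0.065,-0.737],
    [-0.671,0.065,-0.737],
    [-0.671,0.065,-0.737],
    [-0.671,0.065,-0.737],
    [-0.671,0.065,-0.737],
    [-0.671,0.065,-0.737],
    [-0.671,0.065,-0.737],
  ],
  grip=[-1,-1,-1,-1,-1,-1,-1,-1],
  force=40,
)

```text
time_s: 1.57
eef_pos: [0.3643, -0.3168, 0.3831]
ee_rot: [-0.149, 2.148, -2.149]
wrist_force: [1.1, -0.4, 0.6]
finger_gap: 0.0854
```

Run:
```python
from h import *
s=env.get_state(); print(s["time_s"],s["eef_pos"],s["joints"],delta((0.603,0.301,0.33),down(np.radians(188))))
```

```text
1.5667 [ 0.3643 -0.3168  0.3831] [-0.7687 -0.307   1.8698  0.0001  1.5781  0.6627] (array([-0.3222,  0.0529, -0.5787]), array([-0.0005, -0.0002, -0.0005]))
```

Emit:
send_rows(
  angular=[
    [0,0,0],
    [0,0,0],
    [0,0,0],
    [0,0,0],
    [0,0,0],
    [0,0,0],
    [0,0,0],
    [0,0,0],
  ],
  dp=[
    [-0.322,0.053,-0.579],
    [-0.322,0.053,-0.579],
    [-0.322,0.053,-0.579],
    [-0.322,0.053,-0.579],
    [-0.322,0.053,-0.579],
    [-0.322,0.053,-0.579],
    [-0.322,0.053,-0.579],
    [-0.322,0.053,-0.579],
  ],
  grip=[-1,-1,-1,-1,-1,-1,-1,-1],
)

```text
time_s: 2.23
eef_pos: [0.4837, -0.0065, 0.3567]
ee_rot: [-0.149, 2.148, -2.149]
wrist_force: [0.8, -1.3, -0.6]
finger_gap: 0.0851
```

Run:
```python
from h import *
s=env.get_state(); print(s["time_s"],s["eef_pos"],s["joints"],delta((0.603,0.301,0.33),down(np.radians(188))))
```

```text
2.2333 [ 0.4837 -0.0065  0.3567] [-0.0661 -0.2956  1.9035 -0.      1.5326  1.3647] (array([-0.161 ,  0.0268, -0.2878]), array([-0.0002,  0.0003, -0.0011]))
```

Emit:
send_rows(
  angular=[
    [0,0,0],
    [0,0,0],
    [0,0,0],
    [0,0,0],
    [0,0,0],
    [0,0,0],
    [0,0,0],
    [0,0,0],
  ],
  dp=[
    [-0.155,0.02,-0.275],
    [-0.155,0.02,-0.275],
    [-0.155,0.02,-0.275],
    [-0.155,0.02,-0.275],
    [-0.155,0.02,-0.275],
    [-0.155,0.02,-0.275],
    [-0.155,0.02,-0.275],
    [-0.155,0.02,-0.275],
  ],
  grip=[-1,-1,-1,-1,-1,-1,-1,-1],
)

```text
time_s: 2.9
eef_pos: [0.5993, 0.2887, 0.3357]
ee_rot: [-0.152, 2.149, -2.148]
wrist_force: [0.6, -0.9, 0.1]
finger_gap: 0.0856
```

Run:
```python
from h import *
import pickle
c=env.capture("wrist"); cv2.imwrite("pics/w1.png",c["pixels"]); pickle.dump(c,open("w1.pkl","wb"))
print({k:c[k] for k in c if k not in("pixels","depth")})
for n in ("sanding_block","panel_slotted","panel_solid"): print(n,env.look_for(c,n)[:3],env.pinpoint(c,n)[:3])
s=env.get_state(); print(s["time_s"],s["eef_pos"],s["joints"],delta((0.603,0.301,0.194),down(np.radians(188))))
```

```text
{'fx': 297.3186396354542, 'fy': 297.3186396354542, 'cx': 256.54770469456736, 'cy': 190.48851672088355, 'origin': array([0.6675, 0.2983, 0.3046]), 'orientation': array([ 2.205 , -1.9158, -0.2656]), 'shot': 3}
sanding_block [{'rect': [99.8, 250.0, 135.6, 277.6], 'score': 0.95}, {'rect': [370.7, 130.0, 413.9, 192.9], 'score': 0.63}, {'rect': [97.3, 177.1, 141.3, 208.4], 'score': 0.62}] [{'location': [122.5, 192.9], 'score': 0.98}, {'location': [383.5, 157.8], 'score': 0.82}, {'location': [132.0, 261.0], 'score': 0.74}]
panel_slotted [{'rect': [204.0, 296.9, 286.0, 322.1], 'score': 0.75}] []
panel_solid [{'rect': [474.9, 301.4, 511.6, 353.7], 'score': 0.95}] []
3.25 [0.5986 0.2843 0.3368] [ 0.4049  0.1149  1.553  -0.0001  1.4733  1.8368] (array([-0.0066,  0.1428, -0.0159]), array([ 0.    , -0.0007, -0.0004]))
```

View pics/w1.png

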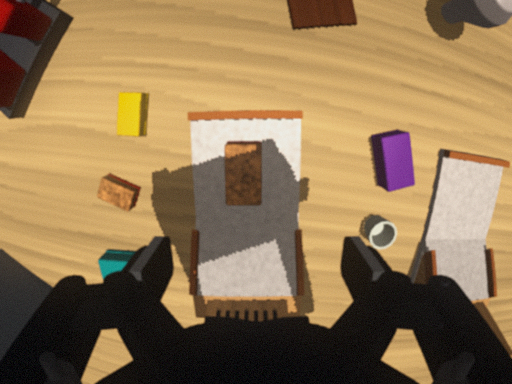

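The wrist view shows the block at (243,173), aligned with the ramp, and the slotted panel's top with its slots at (250,314). I check the block's position in this view.

Run:
```python
from h import *
import pickle
c=pickle.load(open("w1.pkl","rb"))
def fr(u,v):
    a=np.array([u-c["cx"],v-c["cy"]])/c["fx"]; r=np.linalg.norm(a); d=np.r_[a/r*np.sin(r),np.cos(r)]; return Rm(c["orientation"])@d
o=np.array(c["origin"])
for p in [(226,142),(260,142),(225,205),(261,205),(243,173)]:
    r=fr(*p); print(p,o+r*(0.04-o[2])/r[2])
```

```text
(226, 142) [0.6341 0.3211 0.04  ]
(260, 142) [0.6382 0.2909 0.04  ]
(225, 205) [0.5751 0.3152 0.04  ]
(261, 205) [0.5798 0.2816 0.04  ]
(243, 173) [0.608  0.3022 0.04  ]
```

Emit:
send_rows(
  angular=[
    [0,0,0],
    [0,0,0],
    [0,0,0],
    [0,0,0],
    [0,0,0],
    [0,0,0],
    [0,0,0],
    [0,0,0],
  ],
  dp=[
    [-0.0075,0.02,-0.016],
    [-0.0075,0.05,-0.016],
    [-0.0075,0.085,-0.016],
    [-0.0075,0.115,-0.016],
    [-0.0075,0.135,-0.016],
    [-0.0075,0.144,-0.016],
    [-0.0075,0.146,-0.016],
    [-0.0075,0.146,-0.016],
  ],
  grip=[-1,-1,-1,-1,-1,-1,-1,-1],
)

```text
time_s: 3.92
eef_pos: [0.6042, 0.3017, 0.1913]
ee_rot: [-0.149, 2.149, -2.149]
wrist_force: [0.5, -0.2, 0.9]
finger_gap: 0.0854
```

Emit:
send_rows(
  angular=[
    [0,0,0],
    [0,0,0],
    [0,0,0],
    [0,0,0],
    [0,0,0],
    [0,0,0],
    [0,0,0],
    [0,0,0],
  ],
  dp=[
    [0,0,0],
    [0,0,0],
    [0,0,0],
    [0,0,0],
    [0,0,0],
    [0,0,0],
    [0,0,0],
    [0,0,0],
  ],
  grip=[1,1,1,1,1,1,1,1],
  force=40,
)

```text
time_s: 4.58
eef_pos: [0.6042, 0.3022, 0.1914]
ee_rot: [-0.149, 2.149, -2.148]
wrist_force: [-0.7, -1.3, 7.3]
finger_gap: 0.0327
```

Run:
```python
from h import *
import pickle
c=env.capture("wrist"); cv2.imwrite("pics/w2.png",c["pixels"])
s=env.get_state(); print(s["time_s"],s["eef_pos"],s["finger_gap"],s["wrist_force"],delta((0.485,-0.284,0.35),down(np.radians(188+8.5))))
```

```text
4.6333 [0.6042 0.3022 0.1914] 0.03300246473299587 [-1.402  -0.6996  7.7377] (array([ 0.1996, -0.159 ,  0.5638]), array([ 0.0002, -0.1481, -0.0012]))
```

View pics/w2.png

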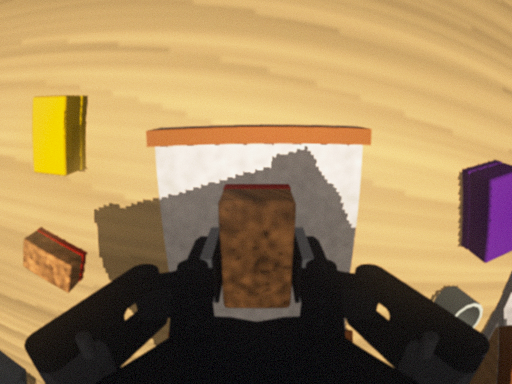

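Block gripped (gap 33 mm, block at (257,245) between the pads). Lifting.

Emit:
send_rows(
  angular=[
    [0,0,0],
    [0,0,0],
    [0,0,0],
    [0,0,0],
    [0,0,0],
    [0,0,0],
    [0,0,0],
    [0,0,0],
  ],
  dp=[
    [0,-0.01,0],
    [0,-0.03,0],
    [0,-0.06,0],
    [0,-0.09,0],
    [0,-0.12,0],
    [0,-0.15,0],
    [0,-0.175,0],
    [0,-0.18,0],
  ],
  grip=[1,1,1,1,1,1,1,1],
)

```text
time_s: 5.3
eef_pos: [0.6039, 0.3021, 0.3766]
ee_rot: [-0.144, 2.149, -2.144]
wrist_force: [-0.3, 1.1, 0.4]
finger_gap: 0.033
```

Run:
```python
from h import *
s=env.get_state(); print(s["time_s"],s["eef_pos"],s["finger_gap"],s["wrist_force"],delta((0.485,-0.284,0.36),down(np.radians(188+8.5))))
```

```text
5.3 [0.6039 0.3021 0.3766] 0.032978701136365376 [-0.2581  1.0647  0.385 ] (array([0.1996, 0.0143, 0.5639]), array([ 0.0013, -0.1481, -0.0062]))
```

Emit:
send_rows(
  angular=[
    [0,-0.02,0],
    [0,-0.05,0],
    [0,-0.08,0],
    [0,-0.12,0],
    [0,-0.148,0],
    [0,-0.148,0],
    [0,-0.148,0],
    [0,-0.148,0],
  ],
  dp=[
    [0.005,0,0.014],
    [0.014,0,0.04],
    [0.025,0.001,0.072],
    [0.038,0.002,0.106],
    [0.05,0.003,0.141],
    [0.062,0.004,0.176],
    [0.074,0.005,0.21],
    [0.087,0.006,0.245],
  ],
  grip=[1,1,1,1,1,1,1,1],
)

```text
time_s: 5.97
eef_pos: [0.5511, 0.0459, 0.3645]
ee_rot: [-0.3, 2.067, -2.067]
wrist_force: [-0.0, -0.2, -0.6]
finger_gap: 0.0333
```

Run:
```python
from h import *
s=env.get_state(); print(s["time_s"],s["eef_pos"],s["finger_gap"],s["wrist_force"],delta((0.485,-0.284,0.36),down(np.radians(188+8.5))))
```

```text
5.9667 [0.5511 0.0459 0.3645] 0.033293719320746214 [-0.0176 -0.2446 -0.5893] (array([0.1572, 0.0045, 0.2975]), array([ 0.    ,  0.0001, -0.    ]))
```

Emit:
send_rows(
  angular=[
    [0,0,0],
    [0,0,0],
    [0,0,0],
    [0,0,0],
    [0,0,0],
    [0,0,0],
    [0,0,0],
    [0,0,0],
  ],
  dp=[
    [0.018,0,0.034],
    [0.036,0,0.068],
    [0.054,0,0.102],
    [0.072,0,0.136],
    [0.09,0,0.17],
    [0.108,0,0.204],
    [0.126,0,0.238],
    [0.14,0,0.265],
  ],
  grip=[1,1,1,1,1,1,1,1],
)

```text
time_s: 6.63
eef_pos: [0.4918, -0.2487, 0.3646]
ee_rot: [-0.299, 2.067, -2.068]
wrist_force: [0.8, 0.1, -0.2]
finger_gap: 0.0336
```

Run:
```python
from h import *
s=env.get_state(); print(s["time_s"],s["eef_pos"],s["finger_gap"],s["wrist_force"],delta((0.485,-0.284,0.19),down(np.radians(188+8.5))))
```

```text
6.6333 [ 0.4918 -0.2487  0.3646] 0.03362891229022226 [ 0.8379  0.0629 -0.2366] (array([0.0165, 0.1746, 0.0319]), array([-0.0003, -0.001 ,  0.0001]))
```

Emit:
send_rows(
  angular=[
    [0,0,0],
    [0,0,0],
    [0,0,0],
    [0,0,0],
    [0,0,0],
    [0,0,0],
    [0,0,0],
    [0,0,0],
  ],
  dp=[
    [0.006,0.005,0.015],
    [0.008,0.03,0.02],
    [0.008,0.065,0.02],
    [0.008,0.1,0.02],
    [0.008,0.135,0.02],
    [0.008,0.16,0.02],
    [0.008,0.173,0.02],
    [0.008,0.175,0.02],
  ],
  grip=[1,1,1,1,1,1,1,1],
)

```text
time_s: 7.3
eef_pos: [0.4905, -0.2676, 0.1874]
ee_rot: [-0.302, 2.07, -2.066]
wrist_force: [0.6, 0.5, -1.5]
finger_gap: 0.0328
```

Run:
```python
from h import *
s=env.get_state(); print(s["time_s"],s["eef_pos"],s["finger_gap"],s["wrist_force"],delta((0.485,-0.284,0.188),down(np.radians(188+8.5))))
c=env.capture("wrist"); cv2.imwrite("pics/w3.png",c["pixels"])
```

```text
7.3 [ 0.4905 -0.2676  0.1874] 0.03283205290483256 [ 0.5919  0.4745 -1.5228] (array([ 0.0099, -0.0007,  0.0141]), array([ 0.0025, -0.0002,  0.0024]))
```

View pics/w3.png

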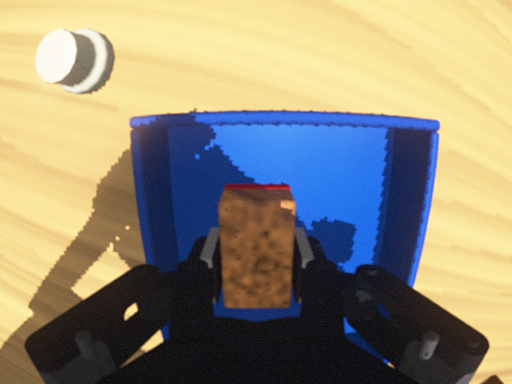

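Block at (257,248) is inside the tray and just above its floor. I open and go up.

Emit:
send_rows(
  angular=[
    [0,0,0],
    [0,0,0],
    [0,0,0],
    [0,0,0],
    [0,0,0],
    [0,0,0],
    [0,0,0],
    [0,0,0],
  ],
  dp=[
    [0,0,0],
    [0,0,0],
    [0,0,0],
    [0,0,0],
    [0,-0.01,0],
    [0,-0.04,0],
    [0,-0.08,0],
    [0,-0.12,0],
  ],
  grip=[-0.4,-0.4,-0.4,-0.4,-0.4,-0.4,-0.4,-0.4],
)

```text
time_s: 8.02
eef_pos: [0.4906, -0.2677, 0.3114]
ee_rot: [-0.3, 2.068, -2.067]
wrist_force: [1.1, -0.8, 0.4]
finger_gap: 0.0597
```

Run:
```python
from h import *
s=env.get_state(); print(s["time_s"],s["eef_pos"],s["finger_gap"],s["wrist_force"],s["joints"])
c=env.capture("wrist"); cv2.imwrite("pics/w4.png",c["pixels"])
f=np.array([np.cos(np.radians(8.4)),np.sin(np.radians(8.4)),0]); top=np.array([.462,.279,.149])
p=top-0.045*f; p[2]=0.36; print(p, delta(p,down(np.radians(188.4))))
```

```text
8.0167 [ 0.4906 -0.2677  0.3114] 0.05973673812985241 [ 1.0961 -0.8335  0.4498] [-0.5451 -0.0968  1.8081  0.      1.4313  0.7379]
[0.4175 0.2724 0.36  ] (array([-0.0828, -0.0424, -0.5391]), array([-0.0067,  0.1412, -0.007 ]))
```

View pics/w4.png

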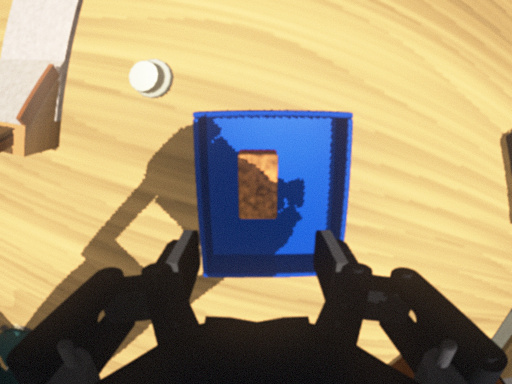

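The block at (258,185) lies flat in the tray. Now I move up and across to behind the slotted panel, fingers shut.

Emit:
send_rows(
  angular=[
    [0,0.02,0],
    [0,0.05,0],
    [0,0.09,0],
    [0,0.13,0],
    [0,0.141,0],
    [0,0.141,0],
    [0,0.141,0],
    [0,0.141,0],
  ],
  dp=[
    [0,-0.03,0],
    [0,-0.06,-0.02],
    [-0.005,-0.08,-0.05],
    [-0.01,-0.09,-0.085],
    [-0.016,-0.09,-0.12],
    [-0.021,-0.09,-0.155],
    [-0.027,-0.09,-0.19],
    [-0.033,-0.09,-0.225],
  ],
  grip=[1,1,1,1,1,1,1,1],
)

```text
time_s: 8.73
eef_pos: [0.4578, -0.0413, 0.4005]
ee_rot: [-0.156, 2.144, -2.145]
wrist_force: [0.7, 0.3, -0.0]
finger_gap: 0.0004
```

Run:
```python
from h import *
s=env.get_state(); print(s["time_s"],s["eef_pos"],s["finger_gap"],s["wrist_force"],s["joints"])
print(delta((.4175,.2724,.39),down(np.radians(188.4))))
```

```text
8.7333 [ 0.4578 -0.0413  0.4005] 0.0004188251326517075 [ 0.7367  0.3118 -0.0277] [-0.1455 -0.3668  1.887   0.      1.6199  1.2789]
(array([-0.0059,  0.0104, -0.3162]), array([-0.0004, -0.0002, -0.0015]))
```

Emit:
send_rows(
  angular=[
    [0,0,0],
    [0,0,0],
    [0,0,0],
    [0,0,0],
    [0,0,0],
    [0,0,0],
    [0,0,0],
    [0,0,0],
  ],
  dp=[
    [0,0,-0.038],
    [-0.001,0,-0.076],
    [-0.002,0,-0.114],
    [-0.003,0,-0.152],
    [-0.004,0,-0.19],
    [-0.005,0,-0.228],
    [-0.005,0,-0.266],
    [-0.005,0,-0.295],
  ],
  grip=[1,1,1,1,1,1,1,1],
)

```text
time_s: 9.4
eef_pos: [0.4194, 0.2521, 0.4004]
ee_rot: [-0.158, 2.145, -2.143]
wrist_force: [1.4, 0.3, 1.4]
finger_gap: -0.0002
```

Emit:
send_rows(
  angular=[
    [0,0,0],
    [0,0,0],
    [0,0,0],
    [0,0,0],
    [0,0,0],
    [0,0,0],
    [0,0,0],
    [0,0,0],
  ],
  dp=[
    [0,0,-0.01],
    [0,0,-0.01],
    [0,0,-0.01],
    [0,0,-0.01],
    [0,0,-0.01],
    [0,0,-0.01],
    [0,0,-0.01],
    [0,0,-0.01],
  ],
  grip=[1,1,1,1,1,1,1,1],
)

```text
time_s: 10.07
eef_pos: [0.4192, 0.2592, 0.3995]
ee_rot: [-0.157, 2.146, -2.145]
wrist_force: [0.5, 0.3, -0.0]
finger_gap: -0.0004
```

Run:
```python
from h import *
s=env.get_state(); print(s["time_s"],s["eef_pos"],s["finger_gap"],s["wrist_force"],s["joints"])
print(delta((.4175,.2724,.295),down(np.radians(188.4))))
c=env.capture("wrist"); cv2.imwrite("pics/w5.png",c["pixels"])
c=env.capture("side"); cv2.imwrite("pics/s5.png",cv2.resize(c["pixels"][120:320,100:360],None,fx=3,fy=3,interpolation=cv2.INTER_CUBIC))
```

```text
10.0667 [0.4192 0.2592 0.3995] -0.0003526709180807282 [ 0.4963  0.3025 -0.0323] [ 0.5019 -0.2874  1.8279 -0.      1.6008  1.9268]
(array([-0.0002,  0.1045, -0.0134]), array([ 0.0001, -0.0007, -0.0002]))
```

View pics/w5.png

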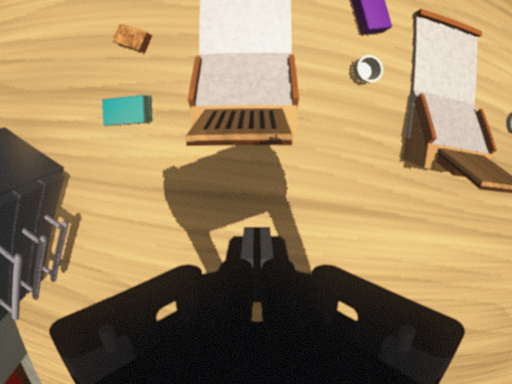

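View pics/s5.png

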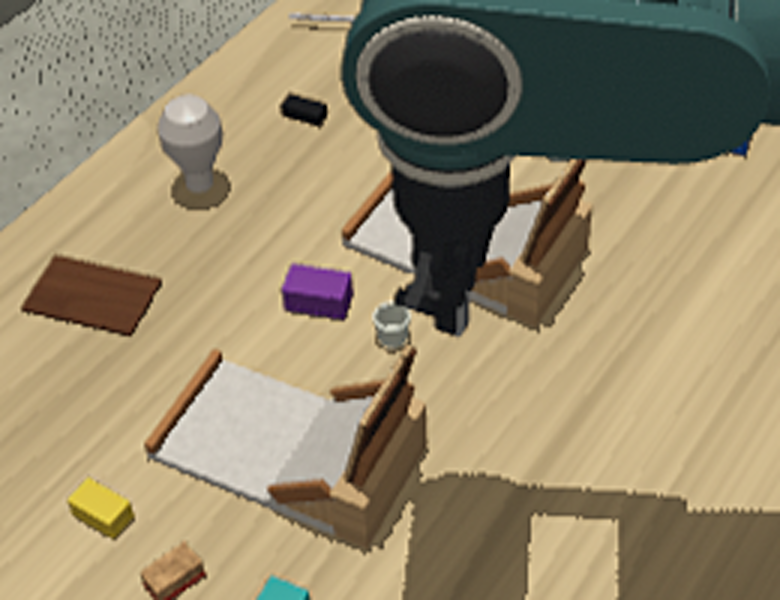

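The wrist view shows the slotted panel's pale face with seven slots at (240,121); the other panel is plain at (480,170). The landing is clear. I go down behind the panel.

Emit:
send_rows(
  angular=[
    [0,0,0],
    [0,0,0],
    [0,0,0],
    [0,0,0],
    [0,0,0],
    [0,0,0],
    [0,0,0],
    [0,0,0],
  ],
  dp=[
    [0,0.01,-0.013],
    [0,0.03,-0.013],
    [0,0.055,-0.013],
    [0,0.08,-0.013],
    [0,0.1,-0.013],
    [0,0.11,-0.013],
    [0,0.112,-0.013],
    [0,0.112,-0.013],
  ],
  grip=[1,1,1,1,1,1,1,1],
)

```text
time_s: 10.83
eef_pos: [0.4171, 0.2728, 0.2873]
ee_rot: [-0.159, 2.145, -2.146]
wrist_force: [0.3, -0.0, 0.3]
finger_gap: -0.0
```

Run:
```python
from h import *
s=env.get_state(); print(s["time_s"],s["eef_pos"],s["finger_gap"],s["wrist_force"],s["joints"])
c=env.capture("wrist"); cv2.imwrite("pics/w6.png",c["pixels"])
c=env.capture("side"); cv2.imwrite("pics/s6.png",cv2.resize(c["pixels"][180:320,120:300],None,fx=4,fy=4,interpolation=cv2.INTER_CUBIC))
```

```text
10.8333 [0.4171 0.2728 0.2873] -4.307754030447382e-05 [ 0.3378 -0.0442  0.3134] [ 0.528  -0.2204  1.9569  0.      1.4058  1.9518]
```

View pics/w6.png

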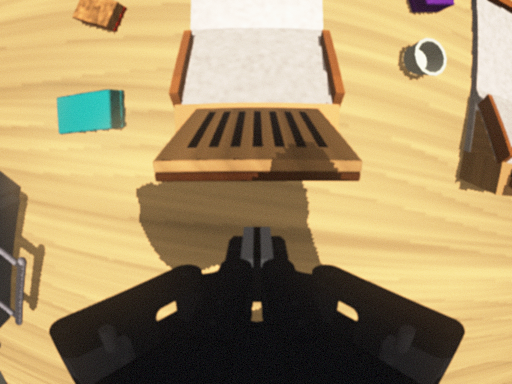

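View pics/s6.png

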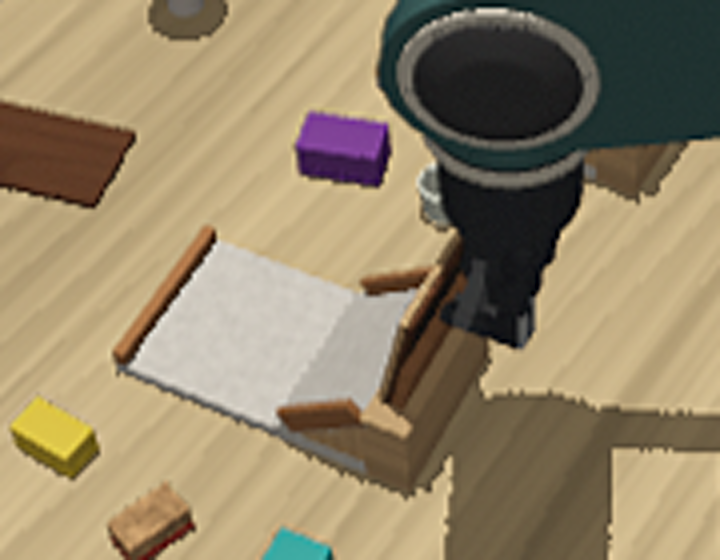

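Emit:
send_rows(
  angular=[
    [0,0,0],
    [0,0,0],
    [0,0,0],
    [0,0,0],
    [0,0,0],
    [0,0,0],
    [0,0,0],
    [0,0,0],
  ],
  dp=[
    [-0.005,0,0],
    [-0.012,0,0],
    [-0.019,0,0],
    [-0.025,0,0],
    [-0.03,0,0],
    [-0.034,0,0],
    [-0.037,0,0],
    [-0.04,0,0],
  ],
  grip=[1,1,1,1,1,1,1,1],
)

```text
time_s: 11.6
eef_pos: [0.4571, 0.2784, 0.2873]
ee_rot: [-0.158, 2.145, -2.146]
wrist_force: [0.0, -0.1, -0.0]
finger_gap: -0.0001
```

Emit:
send_rows(
  angular=[
    [0,0,0],
    [0,0,0],
    [0,0,0],
    [0,0,0],
    [0,0,0],
    [0,0,0],
    [0,0,0],
    [0,0,0],
  ],
  dp=[
    [-0.003,0,0],
    [-0.006,0,0],
    [-0.009,0,0],
    [-0.012,0,0],
    [-0.015,0,0],
    [-0.018,0,0],
    [-0.02,0,0],
    [-0.02,0,0],
  ],
  grip=[1,1,1,1,1,1,1,1],
)

```text
time_s: 12.27
eef_pos: [0.4769, 0.2813, 0.2874]
ee_rot: [-0.158, 2.145, -2.145]
wrist_force: [-0.4, -0.2, -0.4]
finger_gap: -0.0001
```

Run:
```python
from h import *
s=env.get_state(); print(s["time_s"],s["eef_pos"],s["finger_gap"],s["wrist_force"],s["joints"])
c=env.capture("wrist"); cv2.imwrite("pics/w7.png",c["pixels"])
c=env.capture("side"); cv2.imwrite("pics/s7.png",cv2.resize(c["pixels"][180:320,120:300],None,fx=4,fy=4,interpolation=cv2.INTER_CUBIC))
```

```text
12.2667 [0.4769 0.2813 0.2874] -0.0001446847126865445 [-0.3606 -0.1627 -0.3558] [ 0.4869 -0.0925  1.8441 -0.      1.39    1.911 ]
```

View pics/w7.png

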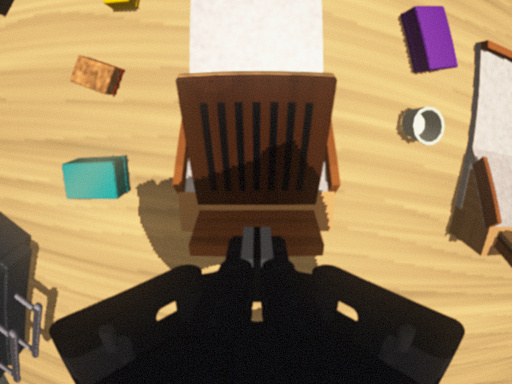

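View pics/s7.png

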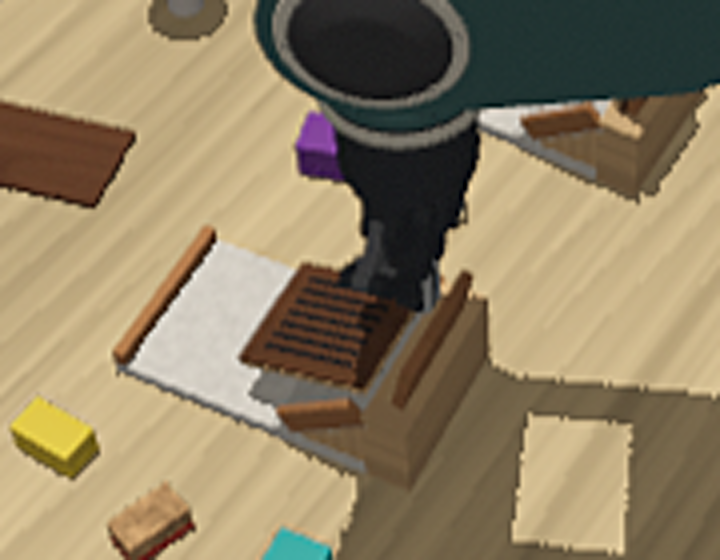

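The panel has tipped forwards, dark slotted face up at (256,140), and may still be falling. I back off upwards a little and look again.

Emit:
send_rows(
  angular=[
    [0,0,0],
    [0,0,0],
    [0,0,0],
    [0,0,0],
    [0,0,0],
    [0,0,0],
    [0,0,0],
    [0,0,0],
  ],
  dp=[
    [0,0,0],
    [0,0,0],
    [0,0,0],
    [0,0,0],
    [0.005,-0.01,0],
    [0.01,-0.02,0],
    [0.015,-0.03,0],
    [0.02,-0.035,0],
  ],
  grip=[1,1,1,1,1,1,1,1],
)

```text
time_s: 13.03
eef_pos: [0.4563, 0.2784, 0.3249]
ee_rot: [-0.155, 2.145, -2.143]
wrist_force: [0.0, -0.7, -0.9]
finger_gap: -0.0004
```

Run:
```python
from h import *
import pickle
c=env.capture("wrist"); cv2.imwrite("pics/w8.png",c["pixels"])
c=env.capture("side"); cv2.imwrite("pics/s8.png",cv2.resize(c["pixels"][180:320,120:300],None,fx=4,fy=4,interpolation=cv2.INTER_CUBIC)); pickle.dump(c,open("s8.pkl","wb"))
```

```text
(no output)
```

View pics/w8.png

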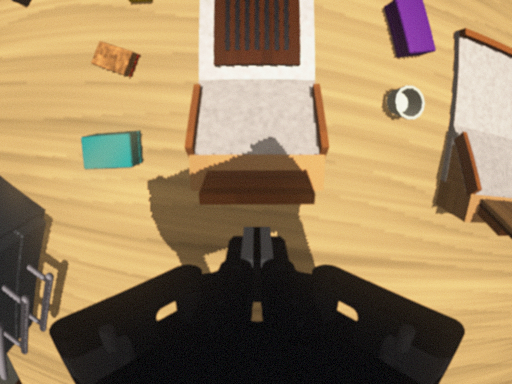

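View pics/s8.png

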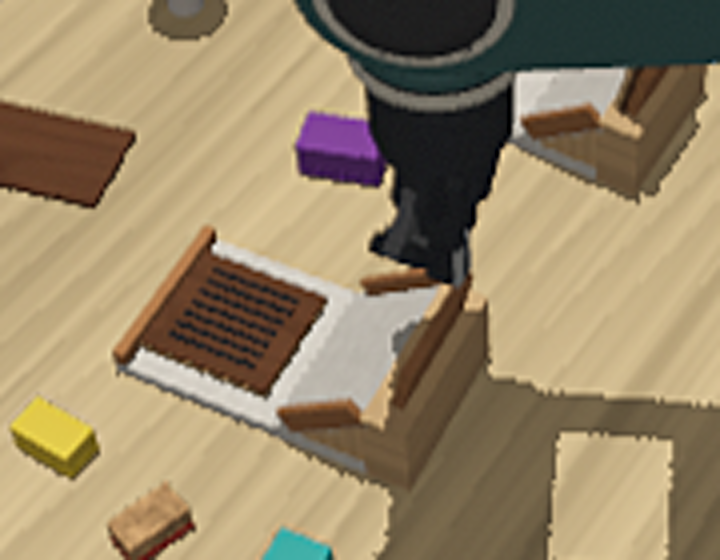

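The panel now lies on the landing, dark slotted face up, against the stop strip at (205,320 in the zoomed side view). I raise the arm clear and check heights and the other things.

Emit:
send_rows(
  angular=[
    [0,0,0],
    [0,0,0],
    [0,0,0],
    [0,0,0],
    [0,0,0],
    [0,0,0],
    [0,0,0],
    [0,0,0],
  ],
  dp=[
    [0.01,-0.02,0],
    [0.02,-0.05,0],
    [0.03,-0.08,0],
    [0.04,-0.1,0],
    [0.05,-0.11,0],
    [0.055,-0.12,0],
    [0.06,-0.12,0],
    [0.06,-0.12,0],
  ],
  grip=[1,1,1,1,1,1,1,1],
)

```text
time_s: 13.8
eef_pos: [0.3969, 0.2696, 0.4417]
ee_rot: [-0.159, 2.145, -2.145]
wrist_force: [1.0, -0.5, -0.9]
finger_gap: 0.0001
```

Run:
```python
from h import *
s=env.get_state(); print(s["time_s"],s["eef_pos"],s["wrist_force"])
t=env.capture("top"); cv2.imwrite("pics/t9.png",t["pixels"])
for n in ("top","side"):
    c=t if n=="top" else env.capture("side")
    if n=="side": cv2.imwrite("pics/s9.png",c["pixels"])
    P=cloud(c); dark=(c["pixels"].max(-1)<100)&(c["depth"]>0)
    m=dark&np.all((P>(0.53,0.22,0.012))&(P<(0.67,0.36,0.06)),-1); q=P[m]
    if len(q)>20:
        A=np.c_[q[:,:2],np.ones(len(q))]; k=np.linalg.lstsq(A,q[:,2],rcond=None)[0]
        print(n,len(q),q.mean(0),"tilt deg",np.degrees(np.arctan(np.hypot(k[0],k[1]))),"z pct",np.percentile(q[:,2],[2,50,98]),cv2.minAreaRect(q[:,:2].astype(np.float32)*1000))
    zt=P[np.all((P>(.42,-.07,.143))&(P<(.52,.09,.17)),-1)]; print("solid top",len(zt),zt.mean(0) if len(zt) else 0)
    b=P[np.all((P>(.42,-.34,.025))&(P<(.55,-.22,.042)),-1)]; print("block in tray",len(b),b.mean(0) if len(b) else 0)
```

```text
13.8 [0.3969 0.2696 0.4417] [ 1.0188 -0.4512 -0.8919]
top 1192 [0.6076 0.2984 0.019 ] tilt deg 2.5731736924700352 z pct [0.0147 0.0186 0.0306] ((589.2926635742188, 296.6397705078125), (137.3096160888672, 109.6933822631836), 9.140701293945312)
solid top 177 [0.4633 0.0103 0.1487]
block in tray 490 [ 0.4872 -0.2727  0.0339]
side 863 [0.6082 0.3051 0.0206] tilt deg 2.1520585090648328 z pct [0.0141 0.0205 0.0288] ((595.0578002929688, 297.1901550292969), (135.36949157714844, 110.94794464111328), 3.775813579559326)
solid top 95 [0.4652 0.0137 0.1502]
block in tray 0 0
```

View pics/t9.png

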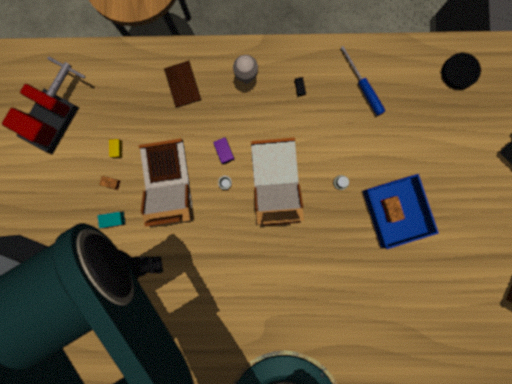

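View pics/s9.png

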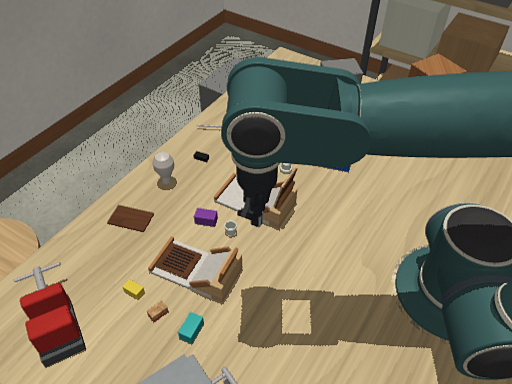

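The top view shows the panel on the landing at (165,160), the block in the tray at (394,209) and the solid panel unmoved. My tilt fit included the guides and strip, so I repeat it on the panel's inside only.

Run:
```python
from h import *
a=np.radians(8.4); f=np.array([np.cos(a),np.sin(a)]); g=np.array([-f[1],f[0]])
for n in ("top","side"):
    c=env.capture(n); P=cloud(c); d=P[...,:2]-np.array([0.6045,0.300])
    u=d@f; v=d@g
    dark=(c["pixels"].max(-1)<115)&(c["depth"]>0)&(P[...,2]<.06)&(P[...,2]>0.005)
    w=dark&(np.abs(v)<.05)&(u>-.06)&(u<.055); print(n,"u range dark",np.percentile(u[w],[1,99]),"v",np.percentile(v[w],[1,99]))
    m=dark&(np.abs(v)<.033)&(u>-.036)&(u<.036); q=np.c_[u[m],v[m]]; z=P[...,2][m]
    k=np.linalg.lstsq(np.c_[q,np.ones(len(q))],z,rcond=None)[0]; print(len(z),"slopes deg",np.degrees(k[:2]),"z0",k[2],"resid",np.std(z-np.c_[q,np.ones(len(q))]@k))
    for U in (-.036,-.02,0,.02,.036):
        mm=dark&(np.abs(u-U)<.006)&(np.abs(v)<.03); print("  u",U,np.median(P[...,2][mm]))
print(env.get_state()["time_s"])
```

```text
top u range dark [-0.0411  0.0514] v [-0.0403  0.0428]
735 slopes deg [ 0.0081 -0.1821] z0 0.018567023827370303 resid 0.001669019570057729
  u -0.036 0.018454389033773833
  u -0.02 0.018550723211923748
  u 0 0.018578771286408946
  u 0.02 0.018292108882014047
  u 0.036 0.01874012728075991
side u range dark [-0.0384  0.0538] v [-0.0368  0.0423]
602 slopes deg [ 0.1625 -0.2216] z0 0.02063716517143572 resid 0.0020524092495066474
  u -0.036 0.019896989036157997
  u -0.02 0.020278924846687918
  u 0 0.020784758721375862
  u 0.02 0.02089137822584286
  u 0.036 0.02031275131240462
14.0
```

Flat (tilt under 0.3°), top face at 19 mm = landing 10 mm + panel 9 mm. Handing in.

Run:
```python
from rig import env
print(env.job_done())
```

```text
the job is handed in; nothing more can be done
None
```

I moved the larger cork block (red underside) from the slotted panel's landing into the blue tray. I then pushed the slotted panel over from behind with shut fingertips. It fell forwards down its ramp and came to rest on the landing. I handed the job in at about 14 s, with the gripper well clear of everything.

- **Slotted panel:** it lies flat with its dark face up. Its tilt is under 0.3° in both camera views. Its face is at 18.6 mm (top view) and 20.6 mm (side view), where 19 mm is expected. It lies against, or very near, the stop strip.
- **Sanding block:** it lies flat in the tray, about 10 mm off the tray's middle, and shows in the top and wrist views. The side view could not confirm it because the arm hid the tray.
- **Plain panel:** its top edge is within 1 mm of where it was before.
- **Check that disagreed:** my first tilt fit gave about 2.5°, because it included the ramp guides and stop strip. Refitting on the panel's inside only gave the figure above.

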